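Take the teapot lid out of the dish-rack drawer and hold it up

ROBOT

A 7-joint arm with a two-finger parallel gripper is mounted at the origin on the work surface. World frame = base frame: x ahead of the robot, y to its left, z up, the work surface at z = 0. Lengths are in m, angles in rad, forces in N, time in s.
With the tool pointing down it reaches from about 0.4 to 0.85 m from the base axis. Payload 10.4 kg.
Tool frame: the origin (TCP) lies between the finger pads; the fingertips stand 14 mm ahead of it and the grasp point (between the pads) lies 5 mm behind it (tips_ahead is the distance from the TCP to the fingertips, in m); z points along the fingers, y is the direction in which the jaws open and shut (so a half turn about z gives the same grasp; the last joint's range is limited). The gripper opens to 87 mm and grips with 3 to 60 N. Pads are 19 mm wide; open, the fingers measure 117 mm over their backs; the gripper's body (75 mm by 190 mm) begins 51 mm behind the grasp point.
Start: joints at [1.18, 0.332, -0.065, 1.46, 0.022, 1.35, -0.088], TCP at [0.225, -0.583, 0.237] pointing down, gripper open.
Joint ranges: [-2.6, 2.6], [-0.5, 2.12], [-1.47, 1.34], [0.16, 2.42], [-1.27, 4.41], [0.06, 2.06], [-2.6, 2.6]. Speed limits (rad/s): [2.22, 2.22, 2.79, 2.79, 3.14, 3.14, 3.14].

INTERFACE

Orientations are given as a unit quaternion [x, y, z, w].
In Python, from workcell import * gives the robot as it stands.
- The arm moves only by the tool apply_moves, never from a script. Its argument "steps" is a list of rows, each a list of 4 numbers: the shift along the tool's x, y, z in cm, then the turn about the tool's z in degrees. In form: [[x, y, z, yaw], ...]. A call has 1 to 12 rows; each row shifts and turns the commanded pose from where the row before left it, along the tool's axes as they then stand; what a row does not reach is not made up. A row lasts 1/8 s, in which the tool goes at most 62.5 mm and 10.7 degrees, less where a joint would pass 70% of its speed; a pose out of reach is approached as far as the arm can. A call is refused whole if a number of a shift passes 6.25 or a number of a turn 10.7, either way. A call with a gripper value outside its range is refused whole. "jaw" is the closure, from 0 (fully open) to 1 (shut), set as the call begins (left out, the last holds). The fingers move at their own pace and stop on an object; "newtons" is the grip in N (left out, the last holds). Time passes only in rows, so rows that do not move let the fingers close. It gives the time, the measured TCP pose, the force and the opening at its end, in the units of the state.
- state(): the state, without advancing time (a new reading comes with each control period).
- camera(name): name is "scene" or "top" or "wrist"; returns the picture (384x512x3 uint8, blue, green, red); there is no depth.
- camera_info(name): a dict with "mtx" (3x3 intrinsics, pixels), "rvec" (rotation vector, rad) and "tvec" (3), from world to camera coordinates, as OpenCV has them. Camera axes: x right, y down, z forward; pixel columns grow to the right and rows downward; lengths in m; the calibration is good to about 2 mm. A picture is of the moment at which its call begins: read the wrist's pose just before it. camera_info takes no time and is no camera call; for the wrist camera it gives the pose at the moment of the call.
- job_done(): hands the job in, once; it reports no verdict.
The state is a dict: "clock": time; "joint_positions": joint angles; "joint_vel": joint speeds; "tau": joint torques, N m; "eef_pos": TCP position; "tool_rot": TCP orientation; "wrist_force": force on the tool from outside, world axes, zero at the start; "torque": the same for the moment, N m; "finger_gap": finger opening in m.
Only numpy, scipy, OpenCV 4.12 (cv2) and the standard library are available. Lean on these libraries where they do the work, as an engineer would, in place of code of your own. Each camera call takes 0.05 s, during which the arm holds its last target.

TASK

Pull the drawer of the grey dish rack out as far as it goes, then lift the teapot lid (the round one with the knob) out of it and hold it still and level in the air, at least 10 cm above the drawer's rim and touching nothing but the gripper. Finish while still holding it up: do not put it down or let go. Keep the lid level throughout, leave the drawer fully out with the other lid lying in it, and do not disturb the other kitchenware.

Things in the scene. Friction and masses are not known exactly. Their poses are not given: they have to be found in the camera images.
- rack: Grey plastic dish rack fixed on the cart, 270 deep (x) x 310 wide (y), flat deck 95 mm high with upturned dishes, plates on pegs and a closed compartment on it (to 200 mm high), all at least 60 mm behind its front. A drawer fills the space under the deck. Origin: foot of the front face, centred; x points into the rack (away from the drawer's pull), y to the left along the front, z up.
- drawer (a joint): How far the drawer is pulled out, in m: 0 shut, 0.17 at its stop. It slides along the rack's -x, stays where it is left, and takes about 3 N to move.
- drawer_handle (a point): Middle of the drawer's handle bar: round steel bar 12 mm thick, 110 mm long along the rack's y, 64 mm above the cart top (31 mm below the deck). Between bar and drawer front are 42 mm of free space; the bar can be pinched or hooked from above. Moves with the drawer.
- drawer_floor (a point): On the drawer's inner floor, 75 mm behind the inside of its front panel, midway across, 18 mm above the cart top; axes as the rack's. The inside is 262 wide; it is 245 mm deep and the two lids lie side by side in its front half. Side walls rise 44 mm above the floor, the front panel 64 mm (its top is the rim, 82 mm above the cart top). Moves with the drawer.
- teapot_lid_mid (a point): Centre (half-way up) of the white ceramic teapot lid lying upright in the drawer, one of the two lids side by side. Round, 90 mm across, 58 mm high in all, about 0.16 kg: a low dome up to 28 mm above its underside, and on it, on the axis, a round knob 30 mm high (28 to 58 mm above the underside), 20 mm thick at its foot and 24 mm over its upper half. z is its axis, up.
- pitcher_lid_mid (a point): Centre of the flat white plastic pitcher lid in the drawer, the other lid: 90 mm across, 14 mm thick, no knob, a flat thumb tab on its edge. Stays in the drawer.
- skimmer_mid (a point): Middle of the steel skimmer lying flat on the cart to the left, 230 mm long, head 64 mm across, 8 mm high; leave alone.
- cup_mid (a point): Centre of the melamine cup, 76 mm across, 80 mm high, standing on the cart to the right; leave alone.
- bowl_mid (a point): Centre of the clear glass bowl, 100 mm across, 50 mm high, on the cart to the left; leave alone.
- mug_mid (a point): Centre of the mug with handle, 80 mm across, 90 mm high, on the cart to the left; leave alone.
- soap_mid (a point): Centre of the soap bottle, 64 mm across, 190 mm high, on the cart to the right; leave alone.

How it is judged:
On the way, in this order (a step that is already met when the one before it is completed fails the run):
1. the drawer is pulled out to its stop, the teapot lid still in it (value of joint drawer above 0.162 m and height (world z) of teapot_lid_mid below 0.08 m), for 0.2 s.
2. the teapot lid is lifted level, clear of the drawer (height (world z) of teapot_lid_mid above 0.15 m and angle between teapot_lid_mid's own z axis and vertical below 0.26 rad and contact force between the fingers and teapot_lid above 0.3 N), for 0.2 s.
At the end, for the whole second after the job is handed in: Fingers hold the teapot lid, centre 205 mm or more above the cart top (underside about 95 mm above the rim), within 8 degrees of level, under 0.03 m/s and 0.2 rad/s, touching nothing else; drawer out at least 158 mm, with the pitcher lid in it (height (world z) of teapot_lid_mid above 0.205 m and angle between teapot_lid_mid's own z axis and vertical below 0.14 rad and linear speed of teapot_lid below 0.03 m/s and angular speed of teapot_lid below 0.2 rad/s and contact force between the fingers and teapot_lid above 0.3 N and contact force between teapot_lid and rack below 0.1 N and contact force between teapot_lid and pitcher_lid below 0.1 N and contact force between teapot_lid and skimmer below 0.1 N and contact force between teapot_lid and cup below 0.1 N and contact force between teapot_lid and bowl below 0.1 N and contact force between teapot_lid and mug below 0.1 N and contact force between teapot_lid and soap below 0.1 N and value of joint drawer above 0.158 m and z of pitcher_lid_mid in the frame of drawer_floor below 0.04 m and horizontal distance between pitcher_lid_mid and drawer_floor below 0.18 m); the arm keeps its last pose, push and grip.
It fails at once if the teapot lid is tipped more than 20 degrees (angle between teapot_lid_mid's own z axis and vertical above 0.35 rad).
It fails at once if other kitchenware is moved by more than 4 cm (distance of any of cup_mid, bowl_mid, mug_mid, soap_mid, skimmer_mid from where it was at the start of the episode above 0.04 m).
It fails at once if the pitcher lid is lifted out of the drawer (height (world z) of pitcher_lid_mid above 0.1 m).
It also fails if it takes over 51 s, if anything falls off the work surface, if the arm or the gripper's body presses on something with over 40 N, if the wrist force passes 120 N, or if a joint passes its speed limit or range.

## Working session

There is one attempt and no reset: what is moved stays moved. The work goes in short steps, Python scripts to look and compute and a tool call to move; the robot and the scene stay as the last step left them, time stands still between calls to the robot, and variables do not carry over. Pictures are saved under pics/ and viewed, and the job is handed in when it is done.

Besides the shell and the picture viewer there is one more tool, called after "Call:" as a command line: name --pt "numbers of a row" for each row, then --argument value for the rest. apply_moves: Moves the arm, as the interface text tells. Its arguments: {"type":"object","properties":{"steps":{"type":"array"},"jaw":{"type":"number"},"newtons":{"type":"number"}},"required":["steps"]}

```bash
mkdir -p pics; python3 - <<'E'
from workcell import *
import cv2
s=state();print(s)
for n in("scene","top","wrist"):
    i=camera_info(n);print(n,i)
    cv2.imwrite(f"pics/{n}0.png",camera(n))
E
```

```text
{'clock': 0.0, 'joint_positions': array([ 1.18041282,  0.33285101, -0.0647147 ,  1.46092629,  0.02160061,
        1.34990212, -0.08848785]), 'joint_vel': array([-0.00166219, -0.00110499, -0.00063364,  0.00071514, -0.00141495,
       -0.00053646, -0.00034077]), 'tau': array([-1.34757254e-03, -6.23265481e+01,  2.39233766e-02, -3.89903283e+01,
       -6.13787281e-02,  3.97756754e-02,  1.17194736e-04]), 'eef_pos': array([ 0.22459078, -0.58286461,  0.23577417]), 'tool_rot': array([ 9.83134983e-01,  1.82880074e-01, -1.56830941e-04, -6.77660518e-04]), 'wrist_force': array([ 0.12179942, -0.79844905, -0.08243716]), 'torque': array([-0.00140826, -0.03692492, -0.06903099]), 'finger_gap': 0.08706991570932553}
scene {'mtx': array([[377.15649986,   0.        , 257.05418911],
       [  0.        , 377.15649986, 190.61282511],
       [  0.        ,   0.        ,   1.        ]]), 'rvec': array([ 1.3818475 ,  2.17253598, -0.89996313]), 'tvec': array([ 0.21663676, -0.31250317,  1.58285255])}
top {'mtx': array([[480.2124549 ,   0.        , 255.34929498],
       [  0.        , 480.2124549 , 187.6873715 ],
       [  0.        ,   0.        ,   1.        ]]), 'rvec': array([ 2.15289137, -2.13912986,  0.16035175]), 'tvec': array([0.02975589, 0.59779697, 1.62940202])}
wrist {'mtx': array([[315.04181439,   0.        , 252.32299102],
       [  0.        , 315.04181439, 188.74755052],
       [  0.        ,   0.        ,   1.        ]]), 'rvec': array([-2.38317755,  1.63405696,  0.24418818]), 'tvec': array([-0.62440214, -0.03562495,  0.39104567])}
```

View pics/scene0.png

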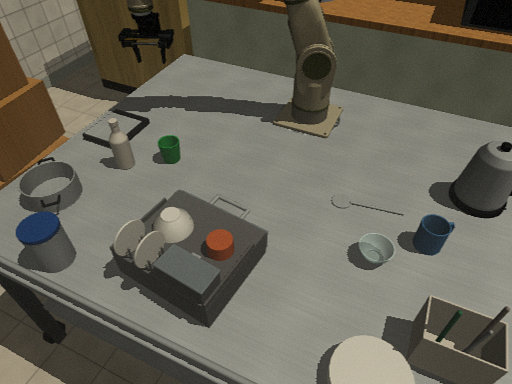

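View pics/top0.png

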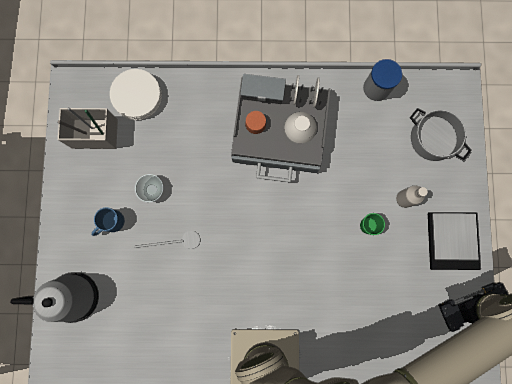

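View pics/wrist0.png

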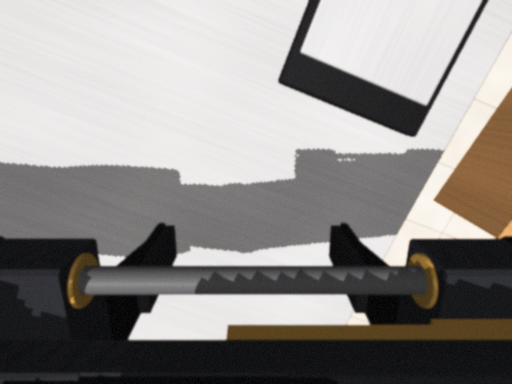

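The top view shows the rack around (283,125) with its handle bar near (276,179). The cup is at (373,224) and the skimmer at (170,241). I'll zoom in on the rack.

```bash
cat > h.py <<'E'
from workcell import *
import cv2, numpy as np
from scipy.spatial.transform import Rotation as R
def back(n,u,v,z,info=None):
    i=info or camera_info(n)
    M=cv2.Rodrigues(np.array(i["rvec"]))[0];t=np.array(i["tvec"]).ravel()
    c=-M.T@t; d=M.T@np.linalg.inv(i["mtx"])@np.array([u,v,1.])
    return c+d*(z-c[2])/d[2]
def proj(n,P,info=None):
    i=info or camera_info(n)
    return cv2.projectPoints(np.array(P,float).reshape(-1,3),np.array(i["rvec"]),np.array(i["tvec"]),i["mtx"],None)[0].reshape(-1,2)
def totool(dw):
    s=state(); return R.from_quat(s["tool_rot"]).inv().apply(dw)
E
python3 - <<'E'
import cv2
a=cv2.imread("pics/top0.png")[60:200,210:360]
cv2.imwrite("pics/topz.png",cv2.resize(a,None,fx=4,fy=4,interpolation=cv2.INTER_CUBIC))
a=cv2.imread("pics/scene0.png")[180:330,100:280]
cv2.imwrite("pics/scenez.png",cv2.resize(a,None,fx=4,fy=4,interpolation=cv2.INTER_CUBIC))
E
```

```text
(no output)
```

View pics/topz.png

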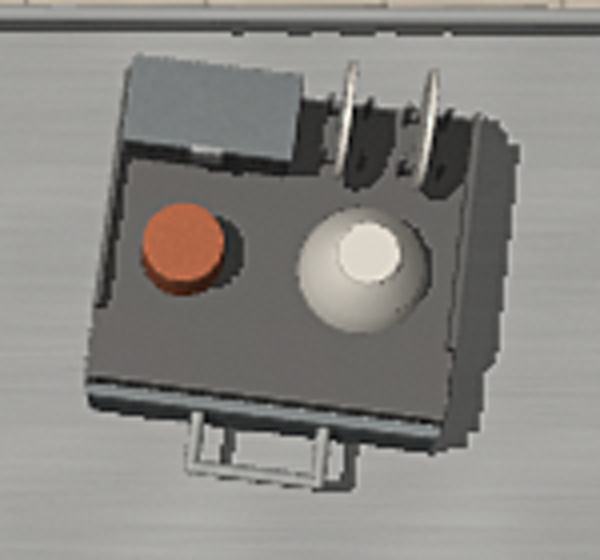

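View pics/scenez.png

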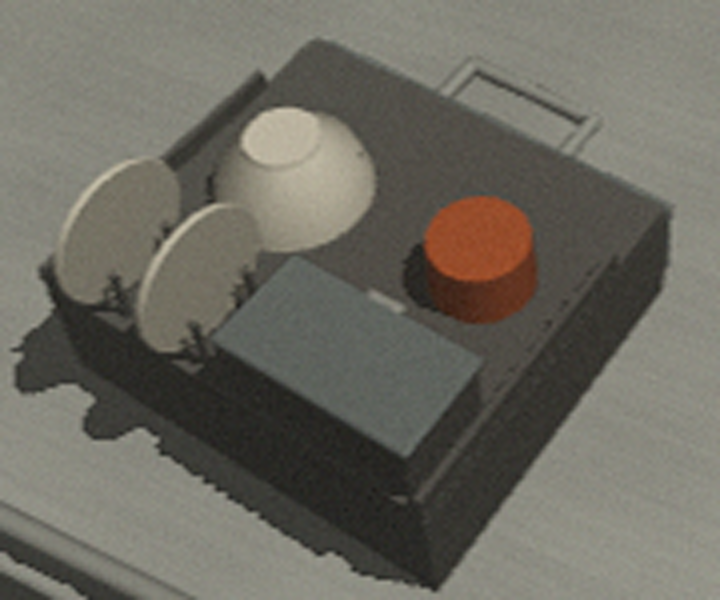

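```bash
python3 - <<'E'
from h import *
a=back("top",257.5,177.3,.064);b=back("top",290.3,180.8,.064)
print(a,b,np.linalg.norm(a-b),(a+b)/2,np.degrees(np.arctan2(*(b-a)[[0,1]][::1])))
d=b-a;print("bar yaw deg",np.degrees(np.arctan2(a[1]-b[1],a[0]-b[0])))
c=back("top",232,155.5,.095);e=back("top",321.7,166.2,.095);print(c,e,np.linalg.norm(c-e),np.degrees(np.arctan2(*(c-e)[[1,0]])))
# scene: bar ends
f=back("scene",100+470/4,180+66/4,.064);g=back("scene",100+597/4,180+126/4,.064);print(f,g,np.linalg.norm(f-g),np.degrees(np.arctan2(*(g-f)[[1,0]])))
f=back("scene",100+320/4,180+42/4,.095);g=back("scene",100+672/4,180+210/4,.095);print('deck',f,g,np.linalg.norm(f-g),np.degrees(np.arctan2(*(g-f)[[1,0]])))
s=state();print(R.from_quat(s["tool_rot"]).as_matrix().round(3))
for p,z in(((373,224),.04),((192,240),0),((415,195),.1),((150,188),.025),((108,220),.045)):print(back("top",*p,z))
E
```

```text
[0.63094427 0.02641996 0.064     ] [ 0.6194506  -0.08682561  0.064     ] 0.11382734510419619 [ 0.62519744 -0.03020283  0.064     ] -174.20470712839418
bar yaw deg 84.20470712839418
[0.70049018 0.11400095 0.095     ] [ 0.66540477 -0.19152643  0.095     ] 0.3075353119172785 83.44910183689414
[ 0.62513167 -0.0811578   0.064     ] [0.6393614  0.03444545 0.064     ] 0.11647572879615399 82.98269673187627
deck [ 0.6763326  -0.17896977  0.095     ] [0.71121249 0.12634422 0.095     ] 0.3072999110493966 83.48263144445127
[[ 0.933  0.36  -0.   ]
 [ 0.36  -0.933  0.001]
 [-0.    -0.001 -1.   ]]
[ 0.47398628 -0.37387074  0.04      ]
[0.4165286  0.25529852 0.        ]
[ 0.5679894  -0.50322832  0.1       ]
[0.59684254 0.40461587 0.025     ]
[0.48154667 0.54056729 0.045     ]
```

Call:
apply_moves --pt "4.5 -2.9 0 0" --pt "4.5 -2.9 0 0" --pt "4.5 -2.9 0 0" --pt "4.5 -2.9 0 0" --pt "4.5 -2.9 0 0" --pt "4.5 -2.9 0 0" --pt "4.5 -2.9 0 0" --pt "4.5 -2.9 0 0" --pt "4.5 -2.9 0 0" --pt "4.5 -2.9 0 0" --pt "4.5 -2.9 0 0" --pt "0 0 0 0" --jaw 0.4

```text
clock: 1.65
eef_pos: [0.5734, -0.1024, 0.2361]
tool_rot: [0.982, 0.186, 0.0, -0.001]
wrist_force: [-0.8, 0.3, 1.4]
finger_gap: 0.052
```

Call:
apply_moves --pt "0 0 0 -10.4" --pt "0 0 0 -10.4" --pt "0 0 0 -10.4" --pt "0 0 0 -10.4" --pt "0 0 0 -10.4" --pt "0 0 0 -10.4" --pt "0 0 0 0" --pt "0 0 0 0"

```text
clock: 2.65
eef_pos: [0.5717, -0.1081, 0.2364]
tool_rot: [0.748, 0.664, -0.0, -0.0]
wrist_force: [-0.2, 0.0, 0.2]
finger_gap: 0.052
```

```bash
python3 - <<'E'
from h import *
s=state();print(s["clock"],s["eef_pos"],s["finger_gap"],s["joint_positions"]);print(R.from_quat(s["tool_rot"]).as_matrix().round(3))
i=camera_info("wrist");print(i)
cv2.imwrite("pics/w1.png",camera("wrist"))
print(proj("wrist",[[.64,.03,.064],[.62,-.084,.064],[.629,-.027,.064]],i))
E
```

```text
2.65 [ 0.57172863 -0.10806563  0.23643034] 0.05204117950152709 [ 0.60640141  0.29487173 -0.60473244  1.55396655  0.17051389  1.34621228
 -0.13494538]
[[ 0.118  0.993 -0.   ]
 [ 0.993 -0.118 -0.   ]
 [-0.    -0.    -1.   ]]
{'mtx': array([[315.04181439,   0.        , 252.32299102],
       [  0.        , 315.04181439, 188.74755052],
       [  0.        ,   0.        ,   1.        ]]), 'rvec': array([-2.84270728,  0.16783786,  0.02547739]), 'tvec': array([-0.58041403, -0.07341426,  0.37946014])}
[[308.84827441  18.44926942]
 [296.62375103 144.77914247]
 [301.3652622   85.22337945]]
```

View pics/w1.png

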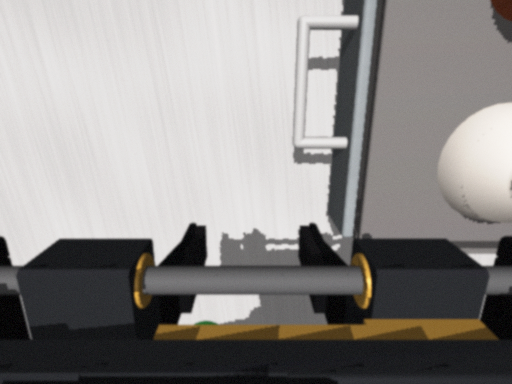

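The wrist view shows the bar running from about (304,20) to (298,142). The drawer front is at about x=370.

```bash
python3 - <<'E'
from h import *
a=back("wrist",304.5,19.5,.064);b=back("wrist",298.5,142,.064)
m=(a+b)/2
print(a,b,np.linalg.norm(a-b),m,np.degrees(np.arctan2(*(a-b)[[1,0]])))
s=state();print(totool(m-s["eef_pos"])*100)
E
```

```text
[0.6359613  0.02982756 0.064     ] [ 0.62217289 -0.08120805  0.064     ] 0.11188845530754768 [ 0.62906709 -0.02569025  0.064     ] 82.92124386825394
[ 8.84057309  4.72394664 17.24645541]
```

Call:
apply_moves --pt "2.2 1.2 0 0" --pt "2.2 1.2 0 0" --pt "2.2 1.2 0 0" --pt "2.2 1.1 0 0" --pt "0 0 3 0" --pt "0 0 3 0" --pt "0 0 3 0" --pt "0 0 2 0" --pt "0 0 0 0" --pt "0 0 0 0" --jaw 0.5

```text
clock: 3.95
eef_pos: [0.6293, -0.0254, 0.1278]
tool_rot: [0.746, 0.666, 0.001, 0.001]
wrist_force: [0.5, 0.1, 0.1]
finger_gap: 0.0436
```

```bash
python3 - <<'E'
from h import *
s=state();print(s["eef_pos"],s["finger_gap"]);print(R.from_quat(s["tool_rot"]).as_matrix().round(3))
print(totool(np.array([.629,-.026,.061])-s["eef_pos"])*100)
cv2.imwrite("pics/w2.png",camera("wrist"))
E
```

```text
[ 0.62931889 -0.02538932  0.1277799 ] 0.04361018253895383
[[ 0.114  0.993  0.002]
 [ 0.993 -0.114 -0.   ]
 [ 0.     0.002 -1.   ]]
[-0.06496291 -0.03573633  6.67793383]
```

View pics/w2.png

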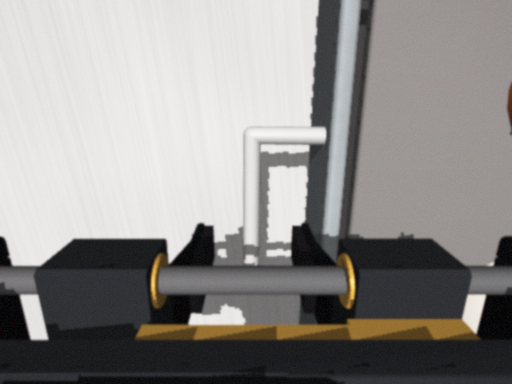

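The bar (column 251) lies midway between the fingers (205 and 300). The right finger clears the drawer front, which is at about 330, so I'll descend and close.

Call:
apply_moves --pt "0 0 2 0" --pt "0 0 2 0" --pt "0 0 1.5 0" --pt "0 0 1.2 0" --pt "0 0 0 0" --pt "0 0 0 0"

```text
clock: 4.75
eef_pos: [0.629, -0.0254, 0.06]
tool_rot: [0.746, 0.666, 0.0, 0.0]
wrist_force: [0.6, 0.3, 0.4]
finger_gap: 0.0436
```

Call:
apply_moves --pt "0 0 0 0" --pt "0 0 0 0" --pt "0 0 0 0" --pt "0 0 0 0" --pt "0 0 0 0" --jaw 1 --newtons 25

```text
clock: 5.38
eef_pos: [0.6286, -0.0255, 0.0596]
tool_rot: [0.746, 0.666, -0.0, 0.0]
wrist_force: [-1.2, 0.2, 1.4]
finger_gap: 0.0111
```

Call:
apply_moves --pt "0 -0.3 0 0" --pt "0 -0.6 0 0" --pt "0 -0.9 0 0" --pt "0 -1.2 0 0" --pt "0 -1.2 0 0" --pt "0 -1.2 0 0" --pt "0 -1.2 0 0" --pt "0 -1.2 0 0" --pt "0 -1.2 0 0" --pt "0 -1.2 0 0" --pt "0 -1.2 0 0" --pt "0 -1.2 0 0"

```text
clock: 6.88
eef_pos: [0.5028, -0.0101, 0.0596]
tool_rot: [0.746, 0.666, 0.001, -0.0]
wrist_force: [4.2, 6.0, -1.9]
finger_gap: 0.0108
```

Call:
apply_moves --pt "0 -1.0 0 0" --pt "0 -0.9 0 0" --pt "0 -0.7 0 0" --pt "0 -0.6 0 0" --pt "0 -0.5 0 0" --pt "0 -0.4 0 0" --pt "0 -0.3 0 0" --pt "0 -0.3 0 0" --pt "0 0 0 0" --pt "0 0 0 0"

```text
clock: 8.12
eef_pos: [0.4611, -0.0051, 0.0601]
tool_rot: [0.746, 0.666, 0.005, 0.003]
wrist_force: [30.6, 4.1, -30.6]
finger_gap: 0.0112
```

```bash
python3 - <<'E'
from h import *
s=state();p=s["eef_pos"];print(p,s["wrist_force"],s["finger_gap"],np.linalg.norm(p[:2]-[.6286,-.0255]))
cv2.imwrite("pics/t3.png",cv2.resize(camera("top")[60:260,190:390],None,fx=3,fy=3,interpolation=cv2.INTER_CUBIC))
E
```

```text
[ 0.46110895 -0.00512753  0.0600964 ] [ 30.57039567   4.08033038 -30.64191162] 0.011225908918708689 0.16872548860173006
```

View pics/t3.png

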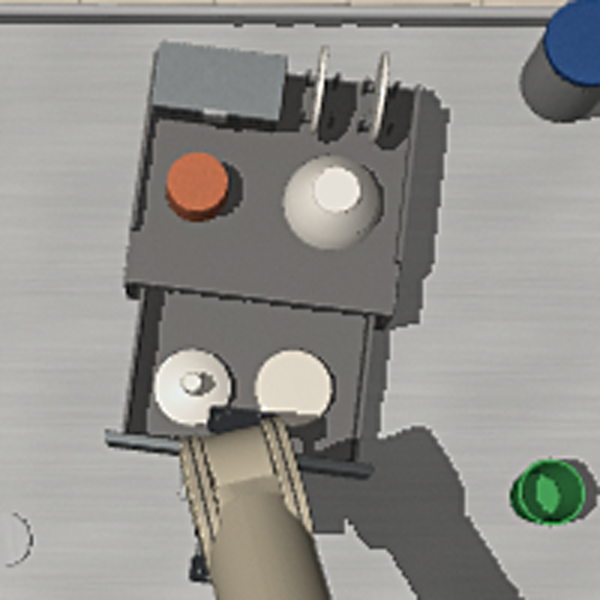

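The drawer is at its stop: 169 mm of travel and a stop force of about 30 N. The teapot lid's knob is on the left, at crop pixel (197,382). I'll relax the pull and release.

Call:
apply_moves --pt "0 0.2 0 0" --pt "0 0.1 -0.1 0" --pt "0 0 0 0"

```text
clock: 8.55
eef_pos: [0.4612, -0.0051, 0.06]
tool_rot: [0.746, 0.666, 0.002, 0.001]
wrist_force: [18.9, 5.9, -24.6]
finger_gap: 0.011
```

Call:
apply_moves --pt "0 0 0 0" --pt "0 0 0 0" --pt "0 0 0 0" --pt "0 0 0 0" --jaw 0.5

```text
clock: 9.05
eef_pos: [0.4594, -0.0064, 0.0605]
tool_rot: [0.746, 0.666, -0.0, 0.0]
wrist_force: [0.6, -0.2, 1.3]
finger_gap: 0.0407
```

Call:
apply_moves --pt "0 0 -1 0" --pt "0 0 -2 0" --pt "0 0 -3 0" --pt "0 0 -3 0" --pt "0 0 -3 0" --pt "0 0 -3 0" --pt "0 0 0 0" --pt "0 0 0 0"

```text
clock: 10.05
eef_pos: [0.4595, -0.0062, 0.2104]
tool_rot: [0.746, 0.666, -0.0, 0.0]
wrist_force: [-0.4, -0.4, -0.5]
finger_gap: 0.0435
```

```bash
python3 - <<'E'
from h import *
s=state();p=s["eef_pos"];print(p,s["wrist_force"],s["finger_gap"],s["joint_positions"]);print(R.from_quat(s["tool_rot"]).as_matrix().round(3))
cv2.imwrite("pics/w4.png",camera("wrist"))
cv2.imwrite("pics/t4.png",cv2.resize(camera("top")[140:240,210:340],None,fx=6,fy=6,interpolation=cv2.INTER_CUBIC))
E
```

```text
[ 0.45948337 -0.00618342  0.21041521] [-0.40784098 -0.43273087 -0.53429211] 0.043466524711555946 [ 0.61138717  0.02188376 -0.69559529  1.88247599  0.01511754  1.24249174
 -0.20285899]
[[ 0.114  0.994 -0.   ]
 [ 0.994 -0.114 -0.   ]
 [-0.    -0.    -1.   ]]
```

View pics/w4.png

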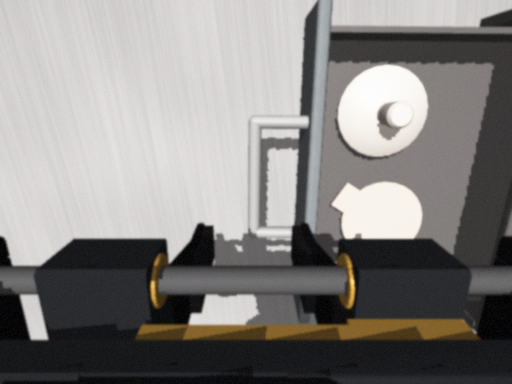

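View pics/t4.png

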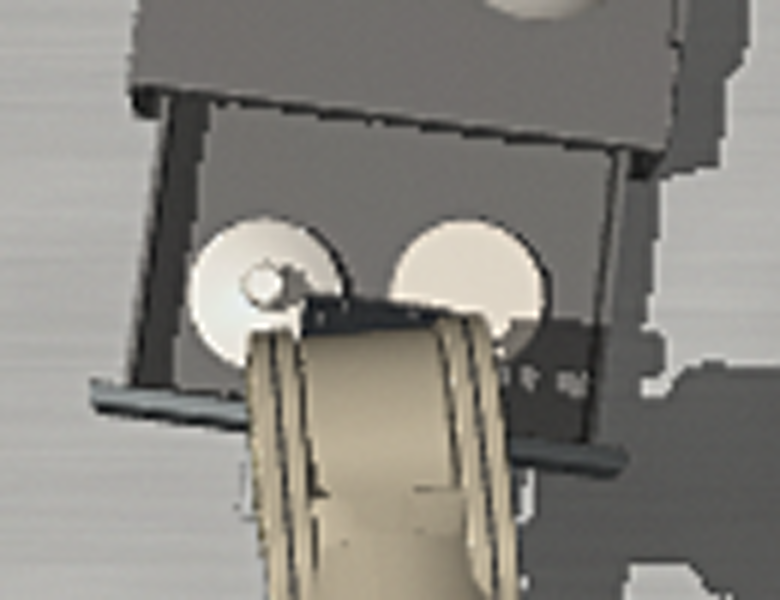

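In the wrist view the knob top is at about (400,115) and the lid's rim circle is centred near (382,111). The top view has the knob at (253.6,186.9). The drawer is still out.

```bash
python3 - <<'E'
from h import *
k=back("wrist",400,114.5,.075);l=back("wrist",382.5,111,.022);t=back("top",253.6,186.9,.076)
print(k,l,t)
a=back("wrist",254,118,.064);b=back("wrist",254,232,.064);print("bar",(a+b)/2, np.linalg.norm((a+b)/2-[.629,-.026,.064]))
s=state();m=(k+t)/2;print(m)
for q in(k,t,l):print(totool(q-s["eef_pos"])*100)
E
```

```text
[0.59434099 0.04095619 0.075     ] [0.59988062 0.04053349 0.022     ] [0.59553366 0.0396381  0.076     ]
bar [ 0.46082054 -0.00473662  0.064     ] 0.16951832387537916
[0.59493733 0.04029714 0.0755    ]
[ 6.21353284 12.90853522 13.46537193]
[ 6.09611794 13.04186686 13.36519841]
[ 6.23453182 13.47068705 18.76463659]
```

Call:
apply_moves --pt "1.5 3.2 0 0" --pt "1.5 3.2 0 0" --pt "1.6 3.3 0 0" --pt "1.6 3.3 0 0" --pt "0 0 2.5 0" --pt "0 0 2.5 0" --pt "0 0 2.5 0" --pt "0 0 0 0" --pt "0 0 0 0"

```text
clock: 11.28
eef_pos: [0.5962, 0.0409, 0.1362]
tool_rot: [0.746, 0.666, 0.0, 0.0]
wrist_force: [-0.3, 0.6, -0.2]
finger_gap: 0.0438
```

```bash
python3 - <<'E'
from h import *
s=state();p=s["eef_pos"];print(p,s["wrist_force"],s["finger_gap"])
print(totool(np.array([.595,.0405,.064])-p)*100)
cv2.imwrite("pics/w5.png",camera("wrist"))
cv2.imwrite("pics/s5.png",cv2.resize(camera("scene")[130:280,150:350],None,fx=4,fy=4,interpolation=cv2.INTER_CUBIC))
E
```

```text
[0.59619047 0.04087622 0.13616003] [-0.25068496  0.63959017 -0.20695575] 0.04377756788132231
[-0.05301106 -0.11618623  7.21595316]
```

View pics/w5.png

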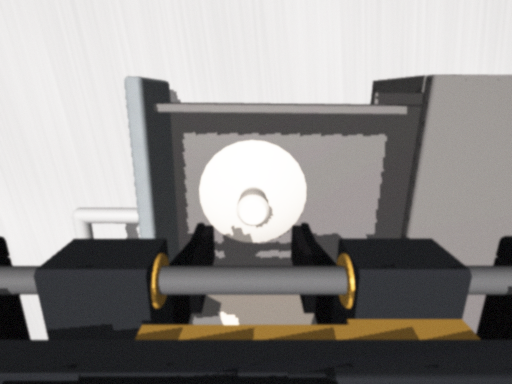

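View pics/s5.png

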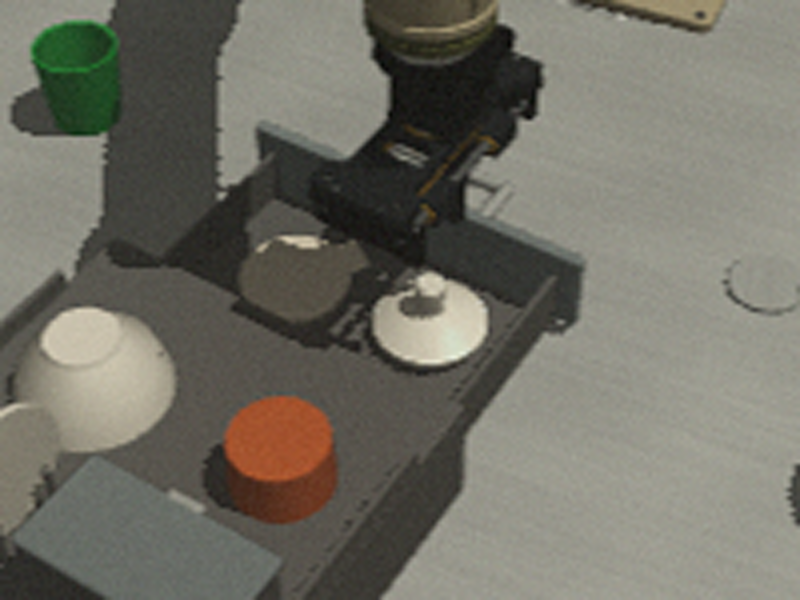

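The wrist view now has the knob top at (253,209), centred between the fingers (210 and 300). I'll recompute from here.

```bash
python3 - <<'E'
from h import *
k=back("wrist",253,209,.076);l=back("wrist",252.5,191,.02);s=state()
print(k,l,totool(k-s["eef_pos"])*100,totool(l-s["eef_pos"])*100)
E
```

```text
[0.59730238 0.04247672 0.076     ] [0.59659295 0.0384321  0.02      ] [0.17076914 0.05032224 6.06465962] [-0.24053298  0.01725164 11.66451314]
```

Call:
apply_moves --pt "0 0 2 0" --pt "0 0 2 0" --pt "0 0 1.5 0" --pt "0 0 1 0" --pt "0 0 0.6 0" --pt "0 0 0 0" --pt "0 0 0 0"

```text
clock: 12.25
eef_pos: [0.5963, 0.0407, 0.0651]
tool_rot: [0.746, 0.666, 0.0, 0.0]
wrist_force: [-0.3, 0.2, 0.1]
finger_gap: 0.0435
```

Call:
apply_moves --pt "0 0 0 0" --pt "0 0 0 0" --pt "0 0 0 0" --pt "0 0 0 0" --pt "0 0 0 0" --pt "0 0 0 0" --jaw 1 --newtons 25

```text
clock: 13.0
eef_pos: [0.5961, 0.0406, 0.0647]
tool_rot: [0.746, 0.666, 0.0, 0.0]
wrist_force: [-0.4, 0.2, 2.4]
finger_gap: 0.0228
```

Call:
apply_moves --pt "0 0 -0.3 0" --pt "0 0 -0.6 0" --pt "0 0 -1 0" --pt "0 0 -1 0" --pt "0 0 -1 0" --pt "0 0 0 0" --pt "0 0 0 0"

```text
clock: 13.88
eef_pos: [0.5958, 0.0406, 0.1033]
tool_rot: [0.746, 0.666, -0.0, 0.0]
wrist_force: [0.1, -0.2, -2.6]
finger_gap: 0.0231
```

```bash
python3 - <<'E'
from h import *
s=state();p=s["eef_pos"];print(p,s["wrist_force"],s["finger_gap"],s["torque"])
cv2.imwrite("pics/w6.png",camera("wrist"))
cv2.imwrite("pics/s6.png",cv2.resize(camera("scene")[130:280,150:350],None,fx=4,fy=4,interpolation=cv2.INTER_CUBIC))
E
```

```text
[0.59579844 0.04056434 0.10333911] [ 0.102628   -0.21149438 -2.60208245] 0.023074077117338287 [-0.02582643 -0.03543706  0.04112377]
```

View pics/w6.png

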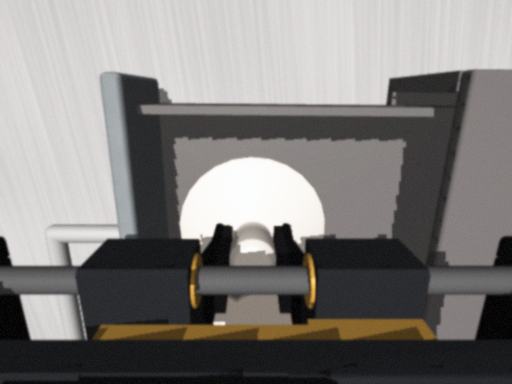

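View pics/s6.png

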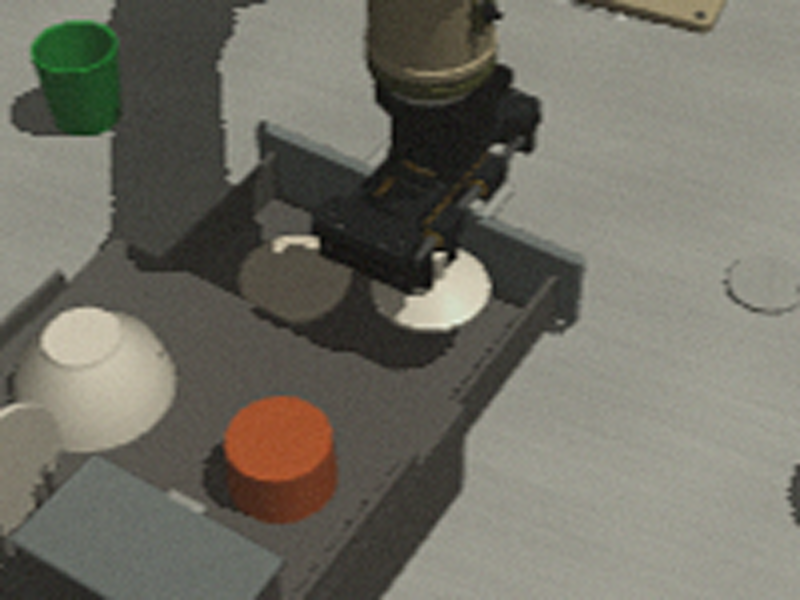

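The lid hangs level from the fingers, centred in the wrist view at (252,215), with its shadow falling away from it. I'll lift it the rest of the way.

Call:
apply_moves --pt "0 0 -0.7 0" --pt "0 0 -1.4 0" --pt "0 0 -1.8 0" --pt "0 0 -1.8 0" --pt "0 0 -1.8 0" --pt "0 0 -1.8 0" --pt "0 0 -1.8 0" --pt "0 0 -1.8 0" --pt "0 0 -1.8 0" --pt "0 0 -1.2 0" --pt "0 0 -0.6 0" --pt "0 0 -0.3 0"

```text
clock: 15.48
eef_pos: [0.5959, 0.0406, 0.2715]
tool_rot: [0.746, 0.666, -0.0, -0.0]
wrist_force: [0.4, -0.3, -2.4]
finger_gap: 0.0229
```

Call:
apply_moves --pt "0 0 0 0" --pt "0 0 0 0" --pt "0 0 0 0" --pt "0 0 0 0" --pt "0 0 0 0" --pt "0 0 0 0" --pt "0 0 0 0" --pt "0 0 0 0"

```text
clock: 16.48
eef_pos: [0.5959, 0.0407, 0.2716]
tool_rot: [0.746, 0.666, -0.0, 0.0]
wrist_force: [0.6, 0.9, -1.6]
finger_gap: 0.0233
```

```bash
python3 - <<'E'
from h import *
s=state();p=s["eef_pos"];print(p,s["wrist_force"],s["finger_gap"],abs(s["joint_vel"]).max())
cv2.imwrite("pics/w7.png",camera("wrist"))
cv2.imwrite("pics/s7.png",cv2.resize(camera("scene")[130:280,150:350],None,fx=4,fy=4,interpolation=cv2.INTER_CUBIC))
cv2.imwrite("pics/t7.png",camera("top"))
print(state()["eef_pos"])
E
```

```text
[0.59593387 0.04065085 0.27155007] [ 0.62412816  0.87601129 -1.55848576] 0.023330452209108947 0.0018994595664350087
[0.5959542  0.04070267 0.27156275]
```

View pics/w7.png

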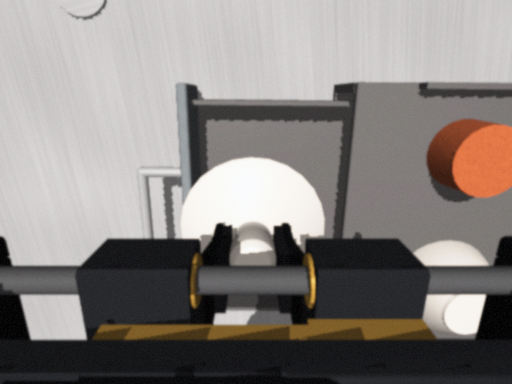

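View pics/s7.png

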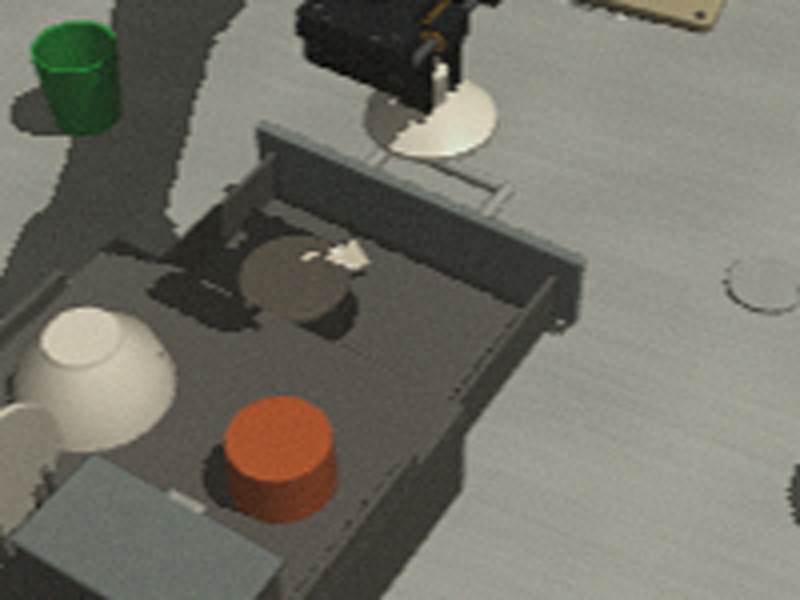

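View pics/t7.png

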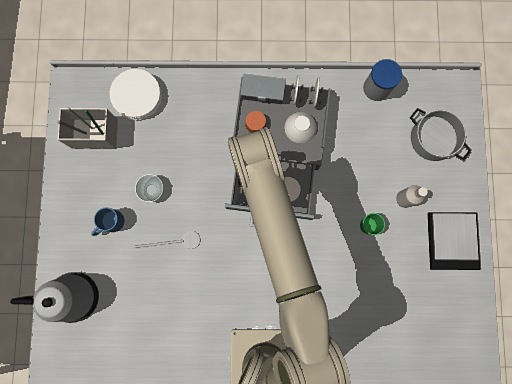

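The lid is level and steady, with its centre at about 0.254 m. Its place in the wrist image hasn't changed since the grasp. The drawer is out with the pitcher lid in it, at scene crop pixel (300,278), and the other kitchenware hasn't moved.

```bash
python3 -c "
from workcell import *
print(job_done())"
```

```text
the job is handed in; nothing more can be done
None
```

I pulled the drawer out to its stop, gripped the teapot lid by its knob and lifted it straight up. I handed the job in at about 16.6 s of the 51 s, with the lid still held up. No verdict is reported at hand-in, so these are my own last checks:

- **Drawer:** it was out about 169 mm by the arm's travel, and about 170 mm by the bar's shift in the wrist images. I reached the stop with about 30 N at the wrist, then eased off and let go. The later pictures show no movement since.
- **Teapot lid:** its centre is at about 0.254 m and its underside about 14 cm above the rim. These heights come from the arm's rise, not a direct measurement.
- **Hold:** the lid looks level in the pictures, with no sign of slip since the grasp. The fingers are 23 mm apart on the 24 mm knob, the wrist carries about 1.6 N (the lid's weight) and joint speeds are below 0.002 rad/s.
- **Other items:** the pitcher lid lies in the drawer, and the cup, soap, bowl, mug and skimmer look unmoved in the top view.

Two readings disagreed slightly. The first estimates of the rack and handle from the top and scene cameras differed by about 1 cm, which the closer wrist view settled for the handle. The knob readings differed by 2 to 3 mm, which was within the grasp's tolerance. No check failed.

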